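# Click the amber filter into an inspection lamp

## Task

The shell inspection lamp with the blue knob is shut off by its filter slide. Push or pull the slide by the blue knob one stop on, so that it clicks in with its amber window over the lit port, and let go; do not leave it at the open hole one stop further. Leave the slide of the lamp with the orange knob shut as it is.

Things in the scene. Friction and masses are not known exactly. Their poses are not given: they have to be found in the camera images.
- blue_lamp: White inspection lamp housing, fixed to the worktop, 84 (x) x 204 (y) x 45 mm high; origin at the centre of its underside; z up, y along the slide in the opening direction. Two 7 mm high aluminium guide rails run along its top at x = +-31 mm; their tops are 52 mm above the worktop. A lit round port, 28 mm across, lies in the middle of its top. Three black dots on the edge of its top at y = 0, 40 and 80 mm mark where the knob stands at the three stops.
- blue_shutter (a joint): Travel in m of the dark steel slide plate (54 wide x 118 long x 3 mm) of the blue-knob lamp along the lamp's +y: 0 = shut (blind part with the knob over the port), 0.040 = next stop (amber window over the port), 0.080 = last stop (open hole over the port). A sprung index pulls it into the nearest of these stops when it is let go within about 15 mm of it; leaving a stop takes about 6 N, against friction of 0.6 N. It starts at or near 0.
- blue_knob (a point): Centre of the top of the upright blue knob on the slide plate, 92 mm above the worktop. The knob is a round post fixed to the plate, 18 mm in diameter (21 mm at its head, 22 mm at its foot) and 42 mm tall above the plate, whose top is 50 mm above the worktop. Its axes are those of the lamp: y is the opening direction.
- orange_shutter (a joint): The same travel for the second, otherwise identical lamp, whose knob is orange. It starts at or near 0 (shut) and must stay there. Which lamp stands on the left and which on the right, and which way each is turned, changes.

How it is judged (in metres and radians):
At the end, for the whole second after the job is handed in: The blue-knob slide rests in its middle stop, 40 mm from shut within 8 mm, amber window over the port; the orange-knob slide is still shut within 15 mm (value of joint blue_shutter between 0.032 and 0.048 m and velocity of joint blue_shutter between -0.01 and 0.01 m/s and value of joint orange_shutter below 0.015 m); the robot touches nothing.
It fails at once if the orange-knob slide is drawn out of its shut stop (more than 20 mm) (value of joint orange_shutter above 0.02 m).
It also fails if it takes over 32 s, if anything falls off the work surface, if the arm or the gripper's body presses on something with over 40 N, if the wrist force passes 120 N, or if a joint passes its speed limit or range.

## Robot

A 6-joint arm with a two-finger parallel gripper is mounted at the origin on a cart in front of the work surface, level with it; the furniture and walls round the work are solid. World frame = base frame: x ahead of the robot, y to its left, z up, the work surface at z = 0. Lengths are in mm, angles in rad, forces in N, time in s.
With the tool pointing down it reaches from about 350 to 775 mm from the base axis. Payload 7.3 kg.
Tool frame: the origin (TCP) lies on the centre line of the jaws, within the pads' length; the fingertips stand 17 mm ahead of it and the grasp point (between the pads) lies 2 mm behind it; z points along the fingers, y is the line along which they close (so a half turn about z gives the same grasp; the last joint's range is limited). The gripper opens to 92 mm and grips with 3 to 60 N. Pads are 19 mm wide; open, the fingers measure 130 mm over their backs; the gripper's body (75 mm by 190 mm) begins 47 mm behind the grasp point.
Start: joints at [0.974, 0.342, 1.524, -0, 1.275, -0.146], TCP at [228.723, 472.577, 243.741] pointing down, gripper open.
Joint ranges: [-2.53, 2.53], [-0.77, 2.02], [0.04, 2.7], [-1, 4.14], [0.28, 2.66], [-3.11, 3.11]. Speed limits (rad/s): [2.57, 2.57, 3.14, 3.14, 3.14, 3.14].

## Interface

Orientations are given as [roll, pitch, yaw] about the fixed x, y, z axes, in that order (R = Rz(yaw) Ry(pitch) Rx(roll)).
In Python, from plant import bot gives the robot as it stands. The module is installed in compiled form; this text tells all that it offers.
- The arm moves only by the shell command python3 -m pendant 'ROWS'. ROWS is JSON, a list of rows, each a list of 3 entries, a list of its own where there are three numbers: the shift along the world's x, y, z as a fraction of full scale, then the turn, a rotation vector about the world's x, y, z as a fraction of full scale, then the opening, from -1 (shut) to 1 (fully open), so that 0 is half open. In form: [[[tx, ty, tz], [rx, ry, rz], claw], ...]. A call has exactly 10 rows; each row shifts and turns the commanded pose from where the row before left it; what a row does not reach is not made up. Full scale, the value 1, is 30 mm for a shift and 0.12 rad for a turn. A row lasts 1/12 s, in which the tool goes at most 41.7 mm and 7.16 degrees, less where a joint would pass 70% of its speed; a pose out of reach is approached as far as the arm can. A call with a number of a shift or a turn outside -1 to 1 is refused whole. A call with a gripper value outside its range is refused whole. The fingers move at their own pace and stop on an object; the grip force is fixed at half the most. Time passes only in rows, so rows that do not move let the fingers close, or fill a call up. It gives the time, the measured TCP pose, the force, the opening and the grip force at its end, in the units of the state.
- bot.get_obs(): the state, without advancing time (a new reading comes with each control period).
- bot.capture(name): name is "scene" or "top"; returns the picture (420x560x3 uint8, blue, green, red); there is no depth.
- bot.camera_params(name): a dict with "fovy" (degrees; the focal length in pixels is half the picture's height over the tangent of half this angle, whatever the lens; pixels are square), "cx", "cy" (the principal point, pixels), "camera_from_world" (4x4, takes a point from world to camera coordinates). Camera axes: x right, y down, z forward; pixel columns grow to the right and rows downward; lengths in mm; the calibration is good to about 2 mm. A picture is of the moment at which its call begins. camera_params takes no time and is no camera call.
- bot.close_job(): hands the job in; it is judged then, once.
The state is a dict: "time": time; "joint_positions": joint angles; "dq": joint speeds; "tau": joint torques, N m; "tool_pos": TCP position; "tcp_rot": TCP orientation; "contact_force": force on the tool from outside, world axes, zero at the start; "moment": the same for the moment, N m; "grip_width": finger opening in mm; "finger_force": force on a finger pad.
Only numpy, scipy, OpenCV 4.12 (cv2) and the standard library are available. Lean on these libraries where they do the work, as an engineer would, in place of code of your own. Each camera call takes 0.05 s, during which the arm holds its last target. There are 200 camera calls.

## Working session

There is one attempt and no reset: what is moved stays moved. The work goes in short steps, Python scripts to look and compute and a shell command to move; the robot and the scene stay as the last step left them, time stands still between calls to the robot, and variables do not carry over. Pictures are saved under pics/ and viewed, at most 10 in all, crops included, and the job is handed in when it is done.

```bash
mkdir -p pics
python3 - <<'E'
from plant import bot
import cv2,numpy as np
for n in("scene","top"):
    im=bot.capture(n); cv2.imwrite(f"pics/{n}0.png",im)
    p=bot.camera_params(n); print(n,p["fovy"],p["cx"],p["cy"],np.round(p["camera_from_world"],3).tolist())
s=bot.get_obs(); print(s["time"],s["tool_pos"],s["tcp_rot"],s["grip_width"])
E
```

```text
scene 50.57282680016797 280.5869417360772 211.12825997089024 [[0.457, -0.889, -0.006, -282.701], [-0.598, -0.302, -0.742, 397.893], [0.658, 0.343, -0.67, 599.3], [0.0, 0.0, 0.0, 1.0]]
top 52.62546454686072 284.27972463160796 216.5941259029707 [[-0.018, -1.0, 0.014, -19.423], [-0.993, 0.016, -0.12, 560.247], [0.119, -0.016, -0.993, 1048.636], [0.0, 0.0, 0.0, 1.0]]
0.1 [228.52008746 472.29141285 243.12934762] [-3.14025801e+00 -1.79370927e-04  2.69086309e+00] 91.68880611606656
```

View pics/scene0.png

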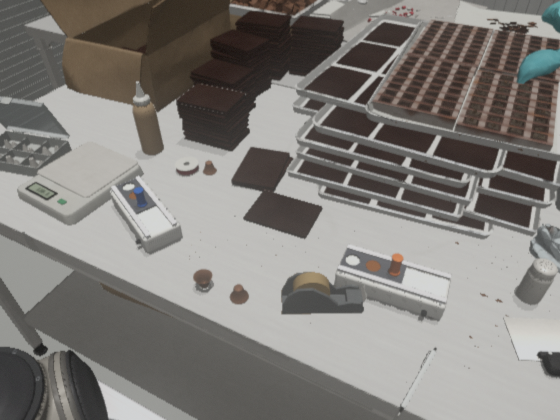

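View pics/top0.png

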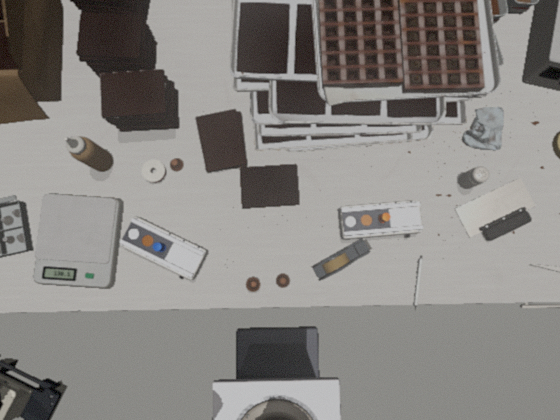

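The scene view shows the blue knob at about (140,195) on the left lamp and the orange one at (397,265) on the right. In the top view blue is at (158,247), with amber at (148,241) and the open hole at (134,234). The slide therefore opens toward lower right.

```bash
cat > h.py <<'E'
from plant import bot
import cv2,numpy as np
def ray(n,u,v):
    p=bot.camera_params(n); f=210/np.tan(np.radians(p["fovy"]/2)); T=np.array(p["camera_from_world"])
    d=T[:3,:3].T@np.array([(u-p["cx"])/f,(v-p["cy"])/f,1]); return -T[:3,:3].T@T[:3,3],d
def onz(n,u,v,z):
    c,d=ray(n,u,v); return c+d*(z-c[2])/d[2]
def px(n,P):
    p=bot.camera_params(n); f=210/np.tan(np.radians(p["fovy"]/2)); T=np.array(p["camera_from_world"])
    q=T[:3,:3]@P+T[:3,3]; return q[:2]/q[2]*f+[p["cx"],p["cy"]]
def tri(a,b):
    (c1,d1),(c2,d2)=ray(*a),ray(*b)
    s=np.linalg.lstsq(np.c_[d1,-d2],c2-c1,rcond=None)[0]; return (c1+d1*s[0]+c2+d2*s[1])/2,np.linalg.norm(c1+d1*s[0]-c2-d2*s[1])
def blobs(im,lo,hi,box):
    m=cv2.inRange(cv2.cvtColor(im,cv2.COLOR_BGR2HSV),lo,hi); k=np.zeros_like(m); x0,y0,x1,y1=box; k[y0:y1,x0:x1]=m[y0:y1,x0:x1]
    n,l,s,c=cv2.connectedComponentsWithStats(k)
    return [(s[i].tolist(),c[i].round(1).tolist()) for i in range(1,n) if s[i][4]>8]
E
python3 - <<'E'
from h import *
t=cv2.imread("pics/top0.png"); s=cv2.imread("pics/scene0.png")
B=((100,120,50),(130,255,255)); A=((3,120,70),(20,255,255)); tb=(115,210,215,285); sb=(100,165,190,250)
print("top blue",blobs(t,*B,tb)); print("top amber",blobs(t,*A,tb)); print("scene blue",blobs(s,*B,sb)); print("scene amber",blobs(s,*A,sb))
cv2.imwrite("pics/c1.png",np.hstack([cv2.resize(t[210:285,115:215],(400,300),interpolation=2),cv2.resize(s[170:248,100:204],(400,300),interpolation=2)]))
E
```

```text
top blue [([153, 243, 10, 9, 68], [157.4, 246.7])]
top amber [([142, 236, 11, 10, 81], [147.0, 240.3])]
scene blue [([134, 188, 9, 5, 37], [138.0, 190.0])]
scene amber []
```

View pics/c1.png

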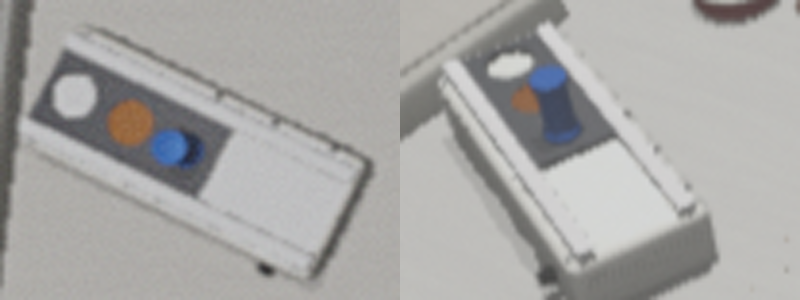

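Run:
```python
from h import *
k=onz("top",157.2,246.6,92); print("knob z92",k, "tri",tri(("top",157.2,246.6),("scene",138,190)), "scene z92",onz("scene",138,190,92))
a=onz("top",147.2,240.3,50); h=onz("top",133.6,233.7,50)
hs=onz("scene",110*.26+100,66*.26+170,50)
print("amber",a,"hole",h,hs,np.linalg.norm(a-h),np.linalg.norm(a-k))
# housing near edge corners (top view), z45
c=[onz("top",115+u/4,210+v/4,45) for u,v in((372,160),(312,280))]; print(c,np.linalg.norm(c[0]-c[1]))
for d in (k-h,a-h,k-a): print(np.degrees(np.arctan2(d[1],d[0])))
s=bot.get_obs(); R=__import__("scipy.spatial.transform",fromlist=["Rotation"]).Rotation.from_euler("xyz",s["tcp_rot"]).as_matrix(); print(R.round(3),s["joint_positions"])
```

```text
knob z92 [485.85292725 275.66143151  92.        ] tri (array([486.09582852, 274.94490986,  93.23865262]), np.float64(0.9449048618240276)) scene z92 [487.39888138 275.77758645  92.        ]
amber [504.19216404 312.54554937  50.        ] hole [521.19465423 346.53927378  50.        ] [521.49291192 344.78743724  50.        ] 38.00865653806423 58.8282734497484
[array([477.74835034, 162.72761006,  45.        ]), array([404.43236038, 199.44045418,  45.        ])] 81.99431264838593
-116.50216135439312
-116.57263937106244
-116.4371296357652
[[-0.9    0.436 -0.001]
 [ 0.436  0.9   -0.001]
 [ 0.    -0.001 -1.   ]] [ 9.74024097e-01  3.42645274e-01  1.52489035e+00 -1.75206698e-05
  1.27540357e+00 -1.46037673e-01]
```

```bash
python3 -m pendant '[[[0.43,-0.33,0],[0,0,0],1],[[0.43,-0.33,0],[0,0,0],1],[[0.43,-0.33,0],[0,0,0],1],[[0.43,-0.33,0],[0,0,0],1],[[0.43,-0.33,0],[0,0,0],1],[[0.43,-0.33,0],[0,0,0],1],[[0.43,-0.33,0],[0,0,0],1],[[0.43,-0.33,0],[0,0,0],1],[[0.43,-0.33,0],[0,0,0],1],[[0.43,-0.33,0],[0,0,0],1]]'
python3 -m pendant '[[[0.43,-0.33,0],[0,0,0],1],[[0.43,-0.33,0],[0,0,0],1],[[0.43,-0.33,0],[0,0,0],1],[[0.43,-0.33,-0.3],[0,0,0],1],[[0.43,-0.33,-0.4],[0,0,0],1],[[0.43,-0.33,-0.4],[0,0,0],1],[[0.43,-0.33,-0.4],[0,0,0],1],[[0.43,-0.33,-0.4],[0,0,0],1],[[0.43,-0.33,-0.1],[0,0,0],1],[[0.43,-0.33,0],[0,0,0],1]]'
python3 -m pendant '[[[0,0,0],[0,0,0],1],[[0,0,0],[0,0,0],1],[[0,0,0],[0,0,0],1],[[0,0,0],[0,0,0],1],[[0,0,0],[0,0,0],1],[[0,0,0],[0,0,0],1],[[0,0,0],[0,0,0],1],[[0,0,0],[0,0,0],1],[[0,0,0],[0,0,0],1],[[0,0,0],[0,0,0],1]]'
python3 - <<'E'
from h import *
im=bot.capture("scene"); cv2.imwrite("pics/s2.png",im)
print(bot.get_obs()["tool_pos"],bot.get_obs()["tcp_rot"])
E
```

```text
time: 0.93
tool_pos: [358.1, 372.9, 243.3]
tcp_rot: [-3.141, -0.0, 2.691]
contact_force: [-0.3, 0.9, -0.6]
grip_width: 91.7
finger_force: 0.0
time: 1.77
tool_pos: [486.5, 273.7, 182.0]
tcp_rot: [-3.139, -0.002, 2.691]
contact_force: [-0.6, -0.8, 0.7]
grip_width: 91.7
finger_force: 0.0
time: 2.6
tool_pos: [486.7, 274.6, 183.8]
tcp_rot: [3.141, 0.0, 2.691]
contact_force: [1.1, -0.2, 0.2]
grip_width: 91.6
finger_force: 0.0
[486.71335437 274.60372708 183.74350364] [3.14145509e+00 2.41090169e-05 2.69081005e+00]
```

View pics/s2.png

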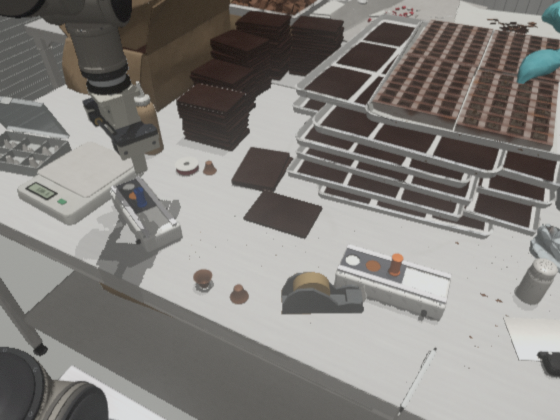

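The open gripper is above the blue knob, at about (138,195), and nothing has been disturbed. Next I go down and grip it.

```bash
python3 -m pendant '[[[0,0,-0.4],[0,0,0],1],[[0,0,-0.4],[0,0,0],1],[[0,0,-0.4],[0,0,0],1],[[0,0,-0.4],[0,0,0],1],[[0,0,-0.4],[0,0,0],1],[[0,0,-0.4],[0,0,0],1],[[0,0,-0.4],[0,0,0],1],[[0,0,-0.4],[0,0,0],1],[[0,0,-0.3],[0,0,0],1],[[0,0,0],[0,0,0],1]]'
python3 -m pendant '[[[0,0,0],[0,0,0],-0.1],[[0,0,0],[0,0,0],-0.2],[[0,0,0],[0,0,0],-0.3],[[0,0,0],[0,0,0],-0.4],[[0,0,0],[0,0,0],-0.5],[[0,0,0],[0,0,0],-0.6],[[0,0,0],[0,0,0],-0.7],[[0,0,0],[0,0,0],-0.8],[[0,0,0],[0,0,0],-0.9],[[0,0,0],[0,0,0],-1]]'
```

```text
time: 3.48
tool_pos: [485.7, 274.1, 76.9]
tcp_rot: [-3.139, -0.002, 2.691]
contact_force: [0.1, -0.4, 0.2]
grip_width: 92.0
finger_force: 0.0
time: 4.32
tool_pos: [486.7, 274.6, 78.7]
tcp_rot: [3.142, 0.0, 2.691]
contact_force: [0.2, 0.8, -0.6]
grip_width: 29.2
finger_force: 0.0
```

```bash
python3 -m pendant '[[[0,0,0],[0,0,0],-1],[[0,0,0],[0,0,0],-1],[[0,0,0],[0,0,0],-1],[[0,0,0],[0,0,0],-1],[[0,0,0],[0,0,0],-1],[[0,0,0],[0,0,0],-1],[[0,0,0],[0,0,0],-1],[[0,0,0],[0,0,0],-1],[[0,0,0],[0,0,0],-1],[[0,0,0],[0,0,0],-1]]'
```

```text
time: 5.15
tool_pos: [486.8, 274.6, 78.8]
tcp_rot: [3.141, 0.0, 2.691]
contact_force: [1.4, 3.5, 0.1]
grip_width: 18.6
finger_force: 30.0
```

Gripped at 18.6 mm, against 18 mm expected. Now I pull 40 mm.

```bash
python3 -m pendant '[[[-0.075,-0.15,0],[0,0,0],-1],[[-0.075,-0.15,0],[0,0,0],-1],[[-0.075,-0.15,0],[0,0,0],-1],[[-0.075,-0.15,0],[0,0,0],-1],[[-0.075,-0.15,0],[0,0,0],-1],[[-0.075,-0.15,0],[0,0,0],-1],[[-0.075,-0.15,0],[0,0,0],-1],[[-0.075,-0.15,0],[0,0,0],-1],[[0,0,0],[0,0,0],-1],[[0,0,0],[0,0,0],-1]]'
```

```text
time: 5.98
tool_pos: [468.4, 238.0, 78.7]
tcp_rot: [-3.141, -0.0, 2.69]
contact_force: [0.4, 1.5, -1.1]
grip_width: 18.7
finger_force: 30.0
```

```bash
python3 -m pendant '[[[0,0,0],[0,0,0],0],[[0,0,0],[0,0,0],0.3],[[0,0,0],[0,0,0],0.3],[[0,0,0],[0,0,0],0.3],[[0,0,0],[0,0,0],0.3],[[0,0,0],[0,0,0],0.3],[[0,0,0],[0,0,0],0.3],[[0,0,0],[0,0,0],0.3],[[0,0,0],[0,0,0],0.3],[[0,0,0],[0,0,0],0.3]]'
python3 -m pendant '[[[0,0,0.5],[0,0,0],0.3],[[0,0,0.5],[0,0,0],0.3],[[0,0,0.5],[0,0,0],0.3],[[0,0,0.5],[0,0,0],0.3],[[0,0,0.5],[0,0,0],0.3],[[0,0,0.5],[0,0,0],0.3],[[0,0,0.5],[0,0,0],0.3],[[0,0,0.5],[0,0,0],0.3],[[0,0,0.5],[0,0,0],0.3],[[0,0,0.5],[0,0,0],0.3]]'
python3 -m pendant '[[[-0.4,0.5,0],[0,0,0],0.3],[[-0.4,0.5,0],[0,0,0],0.3],[[-0.4,0.5,0],[0,0,0],0.3],[[-0.4,0.5,0],[0,0,0],0.3],[[-0.4,0.5,0],[0,0,0],0.3],[[-0.4,0.5,0],[0,0,0],0.3],[[-0.4,0.5,0],[0,0,0],0.3],[[-0.4,0.5,0],[0,0,0],0.3],[[-0.4,0.5,0],[0,0,0],0.3],[[-0.4,0.5,0],[0,0,0],0.3]]'
python3 - <<'E'
from h import *
t=bot.capture("top"); s=bot.capture("scene")
b=blobs(t,(100,120,50),(130,255,255),(115,210,215,285)); b2=blobs(s,(100,120,50),(130,255,255),(100,165,190,250)); print(b,b2)
k=[onz("top",*x[1],92) for x in b]; print(k,[np.linalg.norm(q[:2]-[486.2,275.4]) for q in k])
cv2.imwrite("pics/c3.png",np.hstack([cv2.resize(t[210:285,115:215],(400,300),interpolation=2),cv2.resize(s[170:248,100:204],(400,300),interpolation=2)]))
E
```

```text
time: 6.82
tool_pos: [468.7, 238.6, 78.7]
tcp_rot: [3.142, -0.0, 2.691]
contact_force: [0.7, 0.1, 0.1]
grip_width: 59.7
finger_force: 0.0
time: 7.65
tool_pos: [468.6, 238.5, 229.5]
tcp_rot: [3.142, -0.0, 2.691]
contact_force: [-0.2, -0.8, -0.2]
grip_width: 59.4
finger_force: 0.0
time: 8.48
tool_pos: [348.0, 389.2, 228.7]
tcp_rot: [-3.142, -0.0, 2.691]
contact_force: [-0.6, 0.8, 0.4]
grip_width: 59.8
finger_force: 0.0
[([168, 250, 9, 8, 63], [172.2, 253.6])] [([142, 197, 9, 6, 40], [145.8, 199.6])]
[array([468.60994493, 239.86111153,  92.        ])] [np.float64(39.65378457545084)]
```

View pics/c3.png

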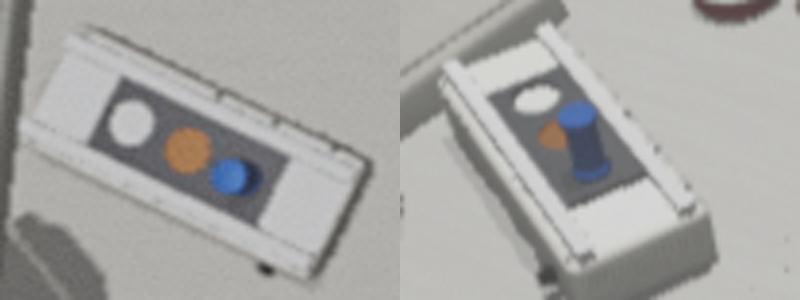

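The picture shows the slide one stop on. The amber window is at the middle port, about (162,247) in the top view, and the knob has moved 39.7 mm. The gripper is clear.

```bash
python3 -c "
from plant import bot
print(bot.close_job())"
```

```text
the job is handed in; nothing more can be done
None
```

The blue-knob slide is in its middle stop with the amber window over the port: the knob moved 39.7 mm as measured in the top view. I let go and moved the arm clear, never went near the orange-knob lamp, and handed the job in at about 9 s; no verdict was shown.

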